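# Wedge the grinding backstop into its tapered dovetail way

## Robot

A 6-joint arm with a two-finger parallel gripper is mounted at the origin on the work surface. World frame = base frame: x ahead of the robot, y to its left, z up, the work surface at z = 0. Lengths are in mm, angles in rad, forces in N, time in s.
With the tool pointing down it reaches from about 375 to 975 mm from the base axis. Payload 3.8 kg.
Tool frame: the origin (TCP) lies midway between the tips of the shut fingers; the grasp point (between the pads) lies r.grip_depth behind it (r.grip_depth is the distance from the TCP to the grasp point, in mm); z points along the fingers, y is the line along which they close (so a half turn about z gives the same grasp; the last joint's range is limited). The gripper opens to 88 mm and grips with 3 to 60 N. Pads are 18 mm wide; open, the fingers measure 123 mm over their backs; the gripper's body (75 mm by 187 mm) begins 45 mm behind the grasp point.
Start: joints at [1.11, 0.264, 1.604, -0, 1.274, -0.037], TCP at [277.576, 615.28, 238.706] pointing down, gripper open.
Joint ranges: [-2.63, 2.63], [-0.94, 2.18], [0.31, 2.57], [-1.31, 4.45], [0, 2.66], [-2.55, 2.55]. Speed limits (rad/s): [2.57, 2.57, 3.14, 3.14, 3.14, 3.14].

## Interface

Orientations are given as a rotation vector (axis times angle).
In Python, from workcell import r gives the robot as it stands.
- The arm moves only by the shell command python3 -m crank 'ROWS' [FORCE]. ROWS is JSON, a list that holds one entry, the list of rows, each a list of 7 numbers: the turn, a rotation vector about the tool's x, y, z in degrees, then the shift along the tool's x, y, z in m, then the closure, from 0 (fully open) to 1 (shut). In form: [[[rx, ry, rz, tx, ty, tz, fingers], ...]]. A call has 1 to 20 rows; each row is the pose to reach, as a shift and turn from the pose commanded when the call began, along the tool's axes at that moment; what a row does not reach only later rows make up. A row lasts 1/8 s, in which the tool goes at most 62.5 mm and 10.7 degrees, less where a joint would pass 70% of its speed; a pose out of reach is approached as far as the arm can. A call with a gripper value outside its range is refused whole. The fingers move at their own pace and stop on an object; FORCE is the grip in N (left out, the last holds). Time passes only in rows, so rows that repeat a pose let the fingers close. It gives the time, the measured TCP pose, the force, the opening and the grip force at its end, in the units of the state.
- r.observe(): the state, without advancing time (a new reading comes with each control period).
- r.capture(name): name is "scene" or "top" or "wrist"; returns the picture (400x640x3 uint8, red, green, blue); there is no depth.
- r.camera_info(name): a dict with "K" (3x3 intrinsics, pixels), "k1" (the pictures are not rectified: a ray, as slopes to the right and down, at radius r is drawn at 1 + k1 r^2 times it, then the intrinsics apply), "R" (3x3) and "t" (3): a world point X has camera coordinates R X + t; the wrist camera has in their place "mount" (4x4, takes a point from camera to tool coordinates, whose origin is the TCP and whose axes are the flange's). Camera axes: x right, y down, z forward; pixel columns grow to the right and rows downward; lengths in mm; the calibration is good to about 2 mm. A picture is of the moment at which its call begins: read the wrist's pose just before it. camera_info takes no time and is no camera call.
- r.close_job(): hands the job in; it is judged then, once.
The state is a dict: "time": time; "q": joint angles; "joint_vel": joint speeds; "joint_efforts": joint torques, N m; "tcp_pos": TCP position; "tcp_rot": TCP orientation; "force": force on the tool from outside, world axes, zero at the start; "torque": the same for the moment, N m; "finger_gap": opening from 0.0 (shut) to 1.0 (fully open); "grasp_force": force on a finger pad.
Only numpy, scipy, OpenCV 4.12 (cv2) and the standard library are available. Lean on these libraries where they do the work, as an engineer would, in place of code of your own. Each camera call takes 0.05 s, during which the arm holds its last target. There are 200 camera calls.

## Task

Pick up the red-handled backstop, set its dovetail foot on the bare end of the grey fixture plate and slide it narrow end first between the steel rail and the brass strip until it wedges tight and square, so that it stays jammed when you let go. A firm hand push of about 20 N is enough: do not ram it. Leave the other things on the bench where they lie.

Things in the scene. Friction and masses are not known exactly. Their poses are not given: they have to be found in the camera images.
- backstop: Sizes in mm. Loose steel backstop, 0.45 to 0.7 kg. Origin: centre of its dovetail foot's underside; +x = nose, z up. Foot 70 mm long (x -35 to 35), 14 high, underside 44 wide at mid length, flanks lean inward 30 deg going up. +y flank straight (22 from the origin); -y flank tapers 1 in 8, 26 at tail to 18 at nose. Dark fence plate in front of the rib: 80 wide, x 20 to 26, z 26 to 76.
- grip (a point): Best grip on the backstop's red upright rib, at x -10, z 50 mm of the backstop. The rib is 16 thick (its two flat sides face +y and -y), spans x -35 to 20 and z 14 to 72. Axes as the backstop's.
- rear (a point): Point on the flat rear end of the rib (x -35, z 30 mm of the backstop, flush with the foot's tail), facing -x, free to be pushed on along +x.
- way: Fixed fixture. Grey base plate 220 x 150 x 12 mm (x -105 to 115); origin on the bench at the way's centre line; +x = sliding direction. Straight steel rail at +y, x 0 to 110: backstop touches it at y 0 of this frame, axes parallel. Brass strip at -y, tapering 1 in 8. Rail and strip stand 20 above the plate and overhang, so the foot goes in only from the end.
- porch (a point): Centre of the bare end of the plate (x -60, z 12 mm of the way: the plate's upper face on which the foot slides). The foot is set down here, clear of the rails, its nose towards +x. Axes as the way's.
- mouth (a point): Centre of the way's mouth on the plate's upper face (x 0, z 12 of the way). With the nose here there are 9 to 12 mm of sideways play, on the brass side. The strip is fixed but set differently from job to job: the foot gets tight with the backstop's origin 38 to 62 mm past here. Then 1 to 2 mm more travel raises the push to 20 N; the oiled wedge holds itself. Over about 35 N overstrains it.
- disc: Bystander: black grinding disc lying flat, 115 mm across, 12 mm thick; origin at the centre of its underside. Leave alone.
- magnet: Bystander: blue welding magnet, a small upright bracket 70 x 16 x 60 mm; origin at the centre of its underside. Leave alone.
- offcut: Bystander: dark angle-steel offcut 90 x 50 x 50 mm; origin at the centre of its underside. Leave alone.
- brush: Bystander: wire brush lying on the bench; origin at its underside. Leave alone.
Mind the look-alikes: they are no part of the job. There is more than one size of the backstop; the job needs the smaller.

How it is judged (in metres and radians):
On the way:
1. the foot has been slid into the mouth of the way (x of backstop in the frame of way above -0.012 m and z of backstop in the frame of way below 0.018 m and horizontal distance between backstop and way below 0.07 m), for 0.1 s.
At the end, for the whole second after the job is handed in: Backstop at rest and let go in the way: foot down on the floor (3 mm), 30 to 75 mm past the way's origin, against the straight rail (2 mm), square (0.03 rad), and wedged so that it still presses on the fixture with over 40 N in all (loose: 4 to 7 N) (contact force between backstop and way above 40 N and x of backstop in the frame of way between 0.03 and 0.075 m and y of backstop in the frame of way between -0.002 and 0.002 m and z of backstop in the frame of way below 0.015 m and angle between the x axis of backstop and the x axis of way, either way round below 0.03 rad and linear speed of backstop below 0.01 m/s); the robot touches nothing.
It fails at once if the backstop is rammed: it presses on the fixture with more than 180 N in all (a push of over 35 N) (contact force between backstop and way above 180 N).
It fails at once if a bystander is moved more than 20 mm (distance of any of disc, magnet, offcut, brush from where it was at the start of the episode above 0.02 m).
It also fails if it takes over 64 s, if anything falls off the work surface, if the arm or the gripper's body presses on something with over 40 N, if the wrist force passes 120 N, or if a joint passes its speed limit or range.

## Working session

There is one attempt and no reset: what is moved stays moved. The work goes in short steps, Python scripts to look and compute and a shell command to move; the robot and the scene stay as the last step left them, time stands still between calls to the robot, and variables do not carry over. Pictures are saved under pics/ and viewed, at most 10 in all, crops included, and the job is handed in when it is done.

```bash
ls; mkdir -p pics
python3 - <<'E'
from workcell import r
import cv2,numpy as np
s=r.observe();print(s['time'],s['tcp_pos'],s['tcp_rot'],s['finger_gap'],s['force'],r.grip_depth)
for n in("scene","top"):
    im=r.capture(n);cv2.imwrite(f"pics/{n}0.png",im[:,:,::-1]);c=r.camera_info(n);print(n,c)
print(r.camera_info("wrist"))
E
```

```text
pics
0.0 [277.30763579 614.65941888 237.41221198] [-0.66064467 -3.07080768  0.00328158] 1.0009991091515968 [-0.0193706  -0.28149502  0.2137841 ] 18.700000000000003
scene {'K': array([[411.74146946,   0.        , 320.96829227],
       [  0.        , 411.74146946, 191.89165525],
       [  0.        ,   0.        ,   1.        ]]), 'k1': -0.10512772464745372, 'R': array([[ 8.71152757e-01,  4.91011573e-01, -7.13735158e-04],
       [ 3.87707490e-01, -6.88761139e-01, -6.12609986e-01],
       [-3.01290186e-01,  5.33400158e-01, -7.90385030e-01]]), 't': array([-507.43962506, -232.03513821, 1353.55585544])}
top {'K': array([[481.21503334,   0.        , 315.3064116 ],
       [  0.        , 481.21503334, 204.03929656],
       [  0.        ,   0.        ,   1.        ]]), 'k1': -0.07760801272925574, 'R': array([[-0.00153734, -0.9998012 , -0.01987968],
       [-0.98539008,  0.00490021, -0.17024211],
       [ 0.17030568,  0.01932752, -0.98520172]]), 't': array([ -52.9515342 ,  638.54242363, 1342.72194852])}
{'K': array([[311.00441584,   0.        , 315.73994967],
       [  0.        , 311.00441584, 196.98837329],
       [  0.        ,   0.        ,   1.        ]]), 'k1': -0.0008877202400614595, 'mount': array([[-8.91721712e-04, -9.55669201e-01, -2.94441137e-01,
         7.45533870e+01],
       [ 9.99999531e-01, -7.41058073e-04, -6.23265211e-04,
        -1.07756139e+00],
       [ 3.77437385e-04, -2.94441555e-01,  9.55669414e-01,
        -1.46344163e+02],
       [ 0.00000000e+00,  0.00000000e+00,  0.00000000e+00,
         1.00000000e+00]])}
```

View pics/top0.png

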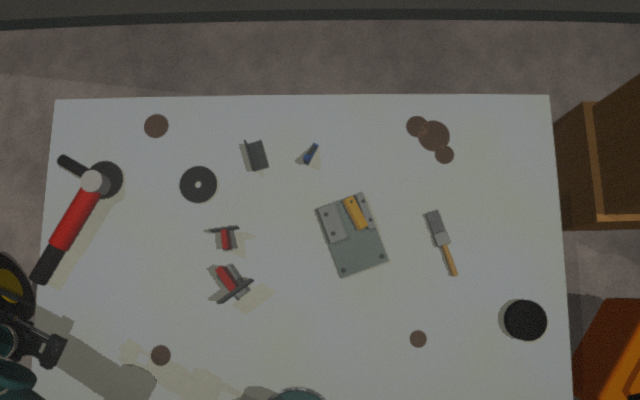

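View pics/scene0.png

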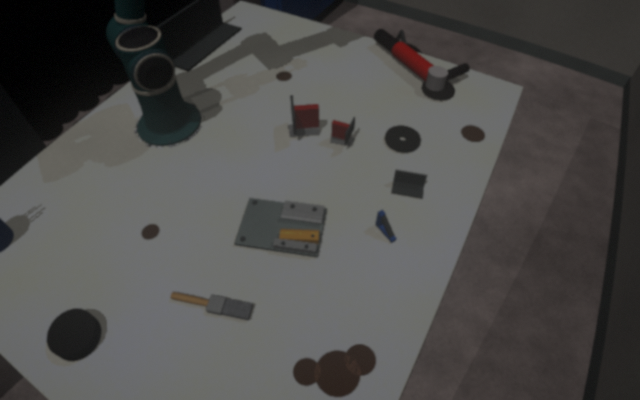

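Top view: backstop candidates are the upper one (228,238) and the lower, larger one (232,282). The way is at (352,235), with its bare end at the bottom and brass on the right. Next I'll crop the candidates and write a helper for rays.

```bash
cat > h.py <<'E'
import numpy as np,cv2
from workcell import r
from scipy.spatial.transform import Rotation as Ro
def cam(n,pose=None):
    c=r.camera_info(n)
    if n!="wrist": return c['K'],c['k1'],c['R'],c['t']
    p,rv=pose; T=np.eye(4);T[:3,:3]=Ro.from_rotvec(rv).as_matrix();T[:3,3]=p
    W=np.linalg.inv(T@c['mount']); return c['K'],c['k1'],W[:3,:3],W[:3,3]
def ray(C,uv):
    K,k1,R,t=C; d=np.array([k1,0,0,0,0.])
    # model: drawn = s*(1+k1 r^2) -> standard
    s=cv2.undistortPointsIter(np.array(uv,float).reshape(-1,1,2),K,d,None,None,(3,50,1e-9)).reshape(-1,2)
    v=np.c_[s,np.ones(len(s))]@R; return -R.T@t,v
def onz(C,uv,z):
    o,v=ray(C,uv); return o+v*((z-o[2])/v[:,2])[:,None]
def proj(C,X):
    K,k1,R,t=C
    return cv2.projectPoints(np.array(X,float).reshape(-1,1,3),cv2.Rodrigues(R)[0],t,K,np.array([k1,0,0,0,0.]))[0].reshape(-1,2)
def pose():
    s=r.observe(); return s['tcp_pos'],s['tcp_rot']
E
python3 - <<'E'
from h import *
im=cv2.imread('pics/top0.png')
a=cv2.resize(im[215:310,195:275],None,fx=6,fy=6,interpolation=cv2.INTER_CUBIC)
b=cv2.resize(im[185:285,308:395],None,fx=3.6,fy=3.6,interpolation=cv2.INTER_CUBIC)
out=np.zeros((570,800,3),np.uint8);out[:a.shape[0],:a.shape[1]]=a;out[:b.shape[0],484:484+b.shape[1]]=b
cv2.imwrite('pics/c1.png',cv2.convertScaleAbs(out,alpha=1.5))
C=cam('top');hsv=cv2.cvtColor(im,cv2.COLOR_BGR2HSV)
m=((hsv[...,1]>110)&((hsv[...,0]<8)|(hsv[...,0]>172))).astype(np.uint8)
n,l,st,ce=cv2.connectedComponentsWithStats(m)
for i in range(1,n):
    if st[i,4]>40:
        bx=cv2.minAreaRect(np.argwhere(l==i)[:,::-1].astype(np.float32));print(ce[i],st[i],bx,onz(C,[ce[i]],60)[0], onz(C,cv2.boxPoints(bx),65).round(0).tolist())
E
```

```text
[ 73.26608187 219.40643275] [  49  188   52   63 1368] ((73.73529052734375, 218.44117736816406), (21.265825271606445, 69.2854232788086), 30.963756561279297) [594.6937207  662.83418411  60.        ] [[525.0, 737.0, 65.0], [703.0, 641.0, 65.0], [669.0, 581.0, 65.0], [493.0, 677.0, 65.0]]
[223.98165138 238.72477064] [221 229   7  20 109] ((224.0, 238.5), (19.0, 6.0), 90.0) [537.46857257 207.65175095  60.        ] [[565.0, 216.0, 65.0], [565.0, 199.0, 65.0], [510.0, 197.0, 65.0], [510.0, 214.0, 65.0]]
[225.02926829 278.16097561] [216 266  19  25 205] ((225.07691955566406, 278.1153869628906), (26.34825897216797, 7.765803337097168), 56.3099365234375) [425.08902481 201.54582694  60.        ] [[450.0, 231.0, 65.0], [462.0, 213.0, 65.0], [401.0, 170.0, 65.0], [388.0, 188.0, 65.0]]
```

View pics/c1.png

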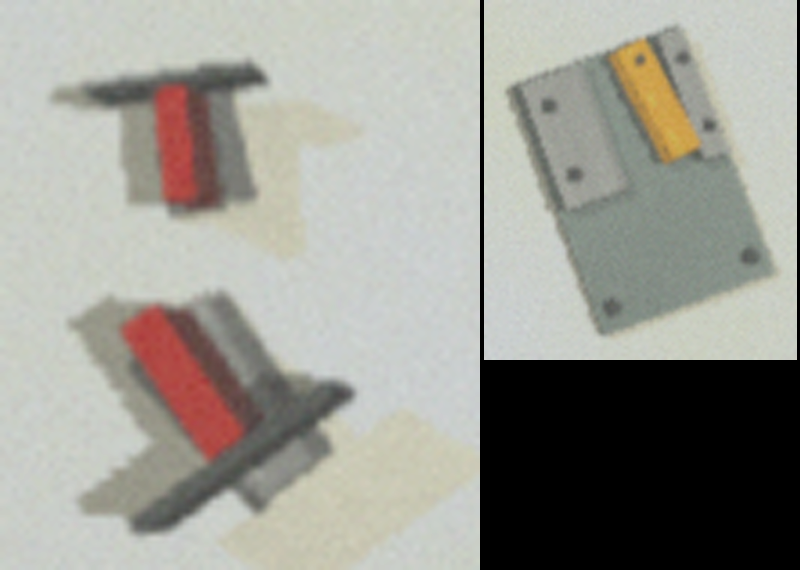

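Candidates: the upper one at (224,238) has a rib 55 mm long and a fence about 80 mm wide. The lower one at (225,278) has a rib about 74 mm long. The job needs the upper, smaller one, with its nose pointing up in the picture. The way's yaw is about 20°, with steel on the left and brass on the right.

Run:
```python
from h import *
C=cam('top')
f=lambda x,y:(308+(x-484)/3.6,185+y/3.6)
g=lambda x,y:(195+x/6,215+y/6)
W=onz(C,[f(600,335),f(775,268),f(510,88),f(678,28)],12);print(W.round(0));
for a,b in((0,2),(1,3)):
    d=W[b]-W[a];print('way yaw',np.degrees(np.arctan2(d[1],d[0])),np.linalg.norm(d))
d=W[2]+W[3]-W[0]-W[1];d/=np.linalg.norm(d)
B=onz(C,[g(155,86),g(188,84),g(168,206),g(198,200)],72);print(B.round(0))
d=B[0]+B[1]-B[2]-B[3];print('yaw b',np.degrees(np.arctan2(d[1],d[0])))
fx=onz(C,[g(92,82),g(258,65),g(262,82),g(95,103)],76);print(fx.round(0))
p,rv=pose();R=Ro.from_rotvec(rv).as_matrix();print(p,R.round(3))
# target: above (530,140), z 260
print('tool shift',R.T@(np.array([530,120,280])-p))
```

```text
[[ 426. -127.   12.]
 [ 480. -270.   12.]
 [ 629.  -54.   12.]
 [ 679. -194.   12.]]
way yaw 19.679095968713263 215.7193267529103
way yaw 20.74314835446062 213.41638367764676
[[563. 215.  72.]
 [564. 199.  72.]
 [506. 207.  72.]
 [509. 193.  72.]]
yaw b 7.222616155220449
[[565. 244.  76.]
 [573. 165.  76.]
 [565. 163.  76.]
 [555. 243.  76.]]
[277.26991415 614.72379593 237.52822507] [[-0.912  0.411 -0.001]
 [ 0.411  0.912 -0.002]
 [ 0.    -0.002 -1.   ]]
tool shift [-433.79669644 -347.1305343   -41.81866246]
```

```bash
python3 -m crank '[[[0,0,-10,-0.1,-0.08,-0.01,0],[0,0,-30,-0.434,-0.347,-0.042,0],[0,0,-30,-0.434,-0.347,-0.042,0],[0,0,-30,-0.434,-0.347,-0.042,0],[0,0,-30,-0.434,-0.347,-0.042,0],[0,0,-30,-0.434,-0.347,-0.042,0],[0,0,-30,-0.434,-0.347,-0.042,0],[0,0,-30,-0.434,-0.347,-0.042,0],[0,0,-30,-0.434,-0.347,-0.042,0],[0,0,-30,-0.434,-0.347,-0.042,0],[0,0,-30,-0.434,-0.347,-0.042,0],[0,0,-30,-0.434,-0.347,-0.042,0],[0,0,-30,-0.434,-0.347,-0.042,0],[0,0,-30,-0.434,-0.347,-0.042,0]]]' 25
python3 - <<'E'
from h import *
p=pose();print(p,r.observe()['time']);np.save('p1.npy',np.array(p))
im=r.capture('wrist');cv2.imwrite('pics/w1.png',im[:,:,::-1])
E
```

```text
time: 1.85
tcp_pos: [530.1, 121.5, 280.7]
tcp_rot: [0.159, -3.138, -0.0]
force: [-0.6, -0.2, -0.6]
finger_gap: 0.999
grasp_force: 0.0
(array([530.11635421, 121.47061936, 280.70905052]), array([ 1.59419347e-01, -3.13753810e+00, -9.61401136e-05])) 1.85
```

View pics/w1.png

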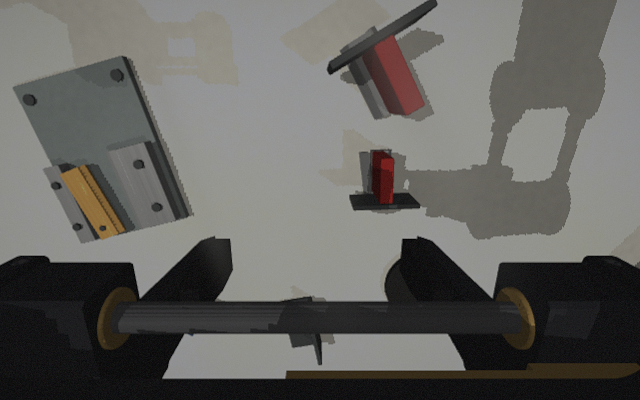

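The wrist picture shows the small backstop at (385,180) with its nose down in the picture (+x). The way is at left: bare end at top, brass strip (92,200), steel rail (148,180). I'll enlarge both for edge picking.

Run:
```python
from h import *
im=cv2.imread('pics/w1.png')
a=cv2.resize(im[50:250,5:205],None,fx=2.5,fy=2.5,interpolation=cv2.INTER_CUBIC)
b=cv2.resize(im[140:220,340:430],None,fx=3.3,fy=7,interpolation=cv2.INTER_CUBIC)
out=np.zeros((560,800,3),np.uint8);out[:500,:500]=a;out[:b.shape[0],502:502+b.shape[1]]=b[:,:298]
cv2.imwrite('pics/c2.png',cv2.convertScaleAbs(out,alpha=1.5))
```

```text
(no output)
```

View pics/c2.png

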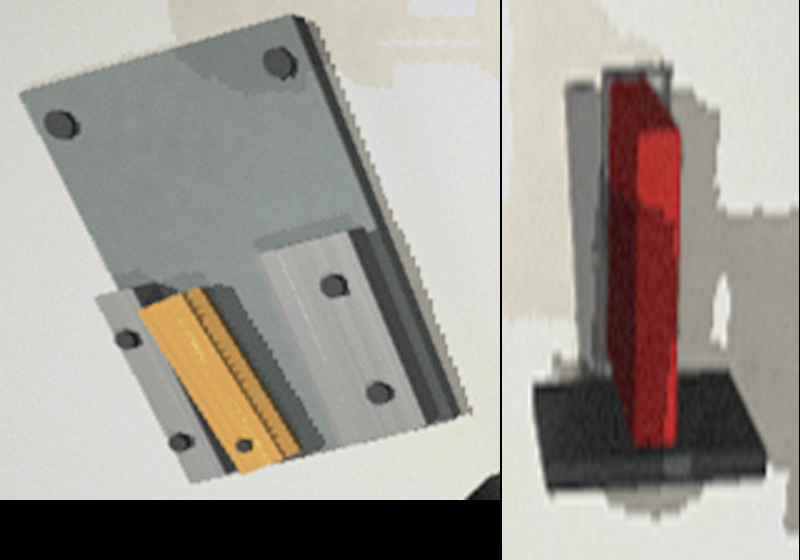

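Run:
```python
from h import *
C=cam('wrist',np.load('p1.npy'))
f=lambda *q:[(5+x/2.5,50+y/2.5) for x,y in q]
g=lambda *q:[(340+(x-502)/3.3,140+y/7) for x,y in q]
ang=lambda d:np.degrees(np.arctan2(d[1],d[0]))
P=onz(C,f((20,93),(295,14),(115,280),(375,235)),12);print(P.round(1),np.linalg.norm(P[0]-P[1]),'yaw',ang(P[1]-P[0])-90,ang(P[2]-P[0]),ang(P[3]-P[1]))
S=onz(C,f((258,250),(325,445),(352,230),(425,425)),32);print(S.round(1),ang(S[1]-S[0]),ang(S[3]-S[2]),np.linalg.norm(S[1]-S[0]))
yaw=np.radians(20.1);X=np.array([np.cos(yaw),np.sin(yaw),0]);Y=np.array([-X[1],X[0],0])
o=(P[0]+P[1])/2+105*X;print('way',o)
for q in list(P)+list(S):print(((q-o)@X).round(1),((q-o)@Y).round(1))
B=onz(C,g((637,130),(680,130),(635,445),(673,445)),72);print(B.round(1))
d=B[2]+B[3]-B[0]-B[1];print('byaw',ang(d),np.linalg.norm(d)/2)
F=onz(C,g((547,488),(765,470),(533,388),(728,370)),76);print(F.round(1),ang(F[1]-F[0])-90)
```

```text
[[ 476.8 -269.4   12. ]
 [ 425.9 -128.4   12. ]
 [ 569.3 -235.9   12. ]
 [ 530.8  -94.8   12. ]] 149.95155349462178 yaw 19.850496413263826 19.945682093653758 17.757530155548462
[[ 540.8 -144.4   32. ]
 [ 645.6 -118.    32. ]
 [ 525.8  -96.3   32. ]
 [ 628.2  -63.    32. ]] 14.154087682533454 17.988711520653183 108.13778119550778
way [ 549.94484925 -162.82375373   12.        ]
-105.3 -75.0
-104.7 75.0
-7.0 -75.2
5.4 70.5
-2.3 20.4
105.2 9.2
0.2 70.8
107.8 66.9
[[510.6 193.   72. ]
 [509.1 207.9  72. ]
 [564.6 201.1  72. ]
 [563.2 214.8  72. ]]
byaw 7.928343340354093 54.580905435951586
[[574.2 169.6  76. ]
 [563.1 247.6  76. ]
 [557.  162.2  76. ]
 [546.9 230.9  76. ]] 8.132374919996934
```

```bash
python3 -m crank '[[[0,0,-2.2,-0.0126,0.0815,0.06,0],[0,0,-2.2,-0.0126,0.0815,0.12,0],[0,0,-2.2,-0.0126,0.0815,0.17,0],[0,0,-2.2,-0.0126,0.0815,0.17,0],[0,0,-2.2,-0.0126,0.0815,0.2,0],[0,0,-2.2,-0.0126,0.0815,0.23,0],[0,0,-2.2,-0.0126,0.0815,0.249,0],[0,0,-2.2,-0.0126,0.0815,0.249,0],[0,0,-2.2,-0.0126,0.0815,0.249,0]]]' 45
python3 - <<'E'
from h import *
p=pose();np.save('p2.npy',np.array(p));im=r.capture('wrist');cv2.imwrite('pics/w2.png',im[:,:,::-1])
E
```

```text
time: 3.02
tcp_pos: [536.2, 203.1, 33.3]
tcp_rot: [-0.216, 3.132, 0.001]
force: [-0.1, 1.0, 0.4]
finger_gap: 0.993
grasp_force: 0.0
```

View pics/w2.png

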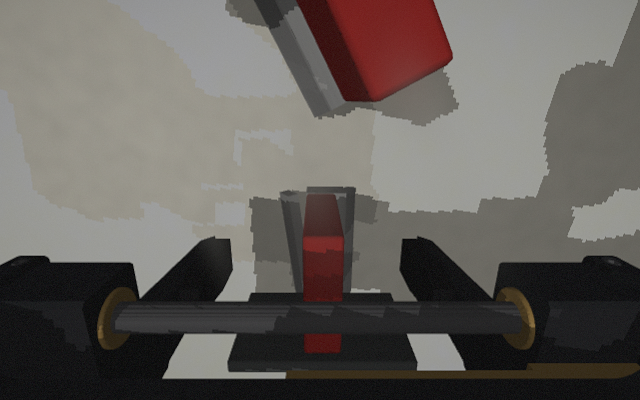

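The rib (303–343, 236–352) sits centred and parallel between the fingers, so I'll close and lift.

```bash
python3 -m crank '[[[0,0,0,0,0,0,1],[0,0,0,0,0,0,1],[0,0,0,0,0,0,1],[0,0,0,0,0,0,1],[0,0,0,0,0,0,1],[0,0,0,0,0,0,1],[0,0,0,0,0,0,1],[0,0,0,0,0,0,1]]]' 45
python3 -m crank '[[[0,0,0,0,0,-0.02,1],[0,0,0,0,0,-0.06,1],[0,0,0,0,0,-0.1,1],[0,0,0,0,0,-0.1,1],[0,0,0,0,0,-0.1,1]]]'
python3 - <<'E'
from h import *
s=r.observe();print(s['torque'],s['tcp_rot'])
p,rv=pose();R=Ro.from_rotvec(rv).as_matrix();print(R.round(3))
# grip target at porch: way x=-62 origin backstop, grip at -10
yaw=np.radians(19.8);X=np.array([np.cos(yaw),np.sin(yaw),0]);Y=np.array([-X[1],X[0],0]);o=np.array([550,-163,0.])
T=o-75*X-2*Y;T[2]=130;print(T,'shift',R.T@(T-p))
E
```

```text
time: 4.08
tcp_pos: [534.9, 203.0, 31.7]
tcp_rot: [-0.217, 3.134, 0.0]
force: [0.1, 1.0, -0.1]
finger_gap: 0.179
grasp_force: 44.9
time: 4.7
tcp_pos: [533.6, 202.3, 130.2]
tcp_rot: [0.217, -3.132, 0.001]
force: [0.3, 0.3, -7.8]
finger_gap: 0.178
grasp_force: 44.9
[-0.02832439  0.14787622 -0.00088902] [ 2.16747377e-01 -3.13165196e+00  1.19520422e-03]
[[-0.99  -0.138 -0.002]
 [-0.138  0.99  -0.001]
 [ 0.002 -0.001 -1.   ]]
[ 480.11141817 -190.28710556  130.        ] shift [ 107.02239827 -381.50448729    0.72871167]
```

```bash
python3 -m crank '[[[0,0,0,0.01,-0.06,0,1],[0,0,-4,0.03,-0.12,0,1],[0,0,-11.8,0.107,-0.381,0,1],[0,0,-11.8,0.107,-0.381,0,1],[0,0,-11.8,0.107,-0.381,0,1],[0,0,-11.8,0.107,-0.381,0,1],[0,0,-11.8,0.107,-0.381,0,1],[0,0,-11.8,0.107,-0.381,0,1],[0,0,-11.8,0.107,-0.381,0,1],[0,0,-11.8,0.107,-0.381,0,1]]]'
python3 - <<'E'
from h import *
p=pose();np.save('p3.npy',np.array(p));im=r.capture('wrist');cv2.imwrite('pics/w3.png',im[:,:,::-1])
cv2.imwrite('pics/w3b.png',cv2.convertScaleAbs(im[:,:,::-1],alpha=1.5))
im=r.capture('scene');cv2.imwrite('pics/s3.png',im[:,:,::-1])
E
```

```text
time: 5.95
tcp_pos: [480.9, -187.9, 130.7]
tcp_rot: [0.54, -3.093, -0.002]
force: [-0.3, 0.8, -6.7]
finger_gap: 0.18
grasp_force: 44.8
```

View pics/w3b.png

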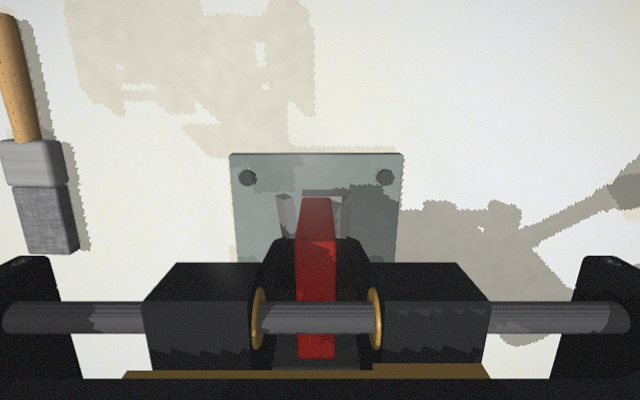

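The plate's bare end shows corners (229,153) and (403,154), square to the picture and centred. Next I'll fit its edges.

Run:
```python
from h import *
im=cv2.imread('pics/w3.png').astype(float);P=np.load('p3.npy');C=cam('wrist',P)
g=cv2.GaussianBlur(im.sum(2),(0,0),1)
def sub(a):
    d=np.abs(np.gradient(a));i=d.argmax();w=slice(max(i-2,0),i+3);return (np.arange(len(a))[w]*d[w]).sum()/d[w].sum()
L=[(222+sub(g[v,222:242]),v) for v in range(160,235,5)]
T=[(u,146+sub(g[146:160,u])) for u in range(240,395,5)]
Rr=[(390+sub(g[v,390:412]),v) for v in range(160,180,2)]
ang=lambda q:np.degrees(np.arctan2(*np.polyfit(q[:,0],q[:,1],1)[:1],1))
l=onz(C,L,12);t=onz(C,T,12);rr=onz(C,Rr,12)
print('L yaw',ang(l));print('T yaw',np.degrees(np.arctan(-np.polyfit(t[:,1],t[:,0],1)[0])));print('R',ang(rr))
R=Ro.from_rotvec(P[1]).as_matrix();print('tool yaw',np.degrees(np.arctan2(-R[1,0],-R[0,0])),'tilt',R[2])
for yw in(19.8,20.3):
    yaw=np.radians(yw);X=np.array([np.cos(yaw),np.sin(yaw),0]);Y=np.array([-X[1],X[0],0])
    tl=np.median(l@Y);tr=np.median(rr@Y);tx=np.median(t@X);print('yaw',yw,'half width',(tr-tl)/2,'ctr y',(tl+tr)/2,'org x',tx+105,'org',(tx+105)*X+(tl+tr)/2*Y,'tcp in way',P[0]@X-tx-105,P[0]@Y-(tl+tr)/2)
# rib tail top edges, z = 72-50 above grasp point
z=P[0][2]-(-18.7)+22;print('rib top z',z)
```

```text
L yaw 19.79927460398409
T yaw 19.83303483931675
R 19.2737643837394
tool yaw 19.804246632851704 tilt [ 0.00122589  0.00154096 -0.99999806]
yaw 19.8 half width 75.38101224137284 ctr y -341.25918847065765 org x 459.3319556511585 org [ 547.77403141 -165.4910563     0.        ] tcp in way -70.4576084886753 1.5994500258298103
yaw 20.3 half width 75.517433171129 ctr y -344.5770179207382 org x 456.2538783251003 org [ 547.46151608 -164.88423567    0.        ] tcp in way -70.3583910710866 1.536686883054358
rib top z 171.44396393222593
```

```bash
python3 -m crank '[[[0,0,0,0,-0.0055,0.04,1],[0,0,0,0,-0.0055,0.07,1],[0,0,0,0,-0.0055,0.08,1],[0,0,0,0,-0.0055,0.083,1],[0,0,0,0,-0.0055,0.083,1],[0,0,0,0,-0.0055,0.083,1]]]'
python3 -m crank '[[[0,0,0,0,0,0.001,1],[0,0,0,0,0,0.002,1],[0,0,0,0,0,0.002,1],[0,0,0,0,0,0.002,1]]]'
```

```text
time: 6.8
tcp_pos: [484.5, -194.9, 50.1]
tcp_rot: [-0.538, 3.093, -0.002]
force: [-0.4, -1.0, -6.3]
finger_gap: 0.178
grasp_force: 44.8
time: 7.3
tcp_pos: [483.2, -194.4, 46.7]
tcp_rot: [0.538, -3.095, -0.0]
force: [0.1, -0.1, -6.7]
finger_gap: 0.18
grasp_force: 44.8
```

```bash
python3 -m crank '[[[0,0,0,0,0,0.001,1],[0,0,0,0,0,0.002,1],[0,0,0,0,0,0.002,1],[0,0,0,0,0,0.002,1]]]'
python3 -m crank '[[[0,0,0,0,0,0.001,1],[0,0,0,0,0,0.001,1],[0,0,0,0,0,0.001,1]]]'
```

```text
time: 7.8
tcp_pos: [483.3, -194.4, 44.7]
tcp_rot: [0.538, -3.095, -0.0]
force: [0.1, -0.8, -7.2]
finger_gap: 0.175
grasp_force: 44.8
time: 8.18
tcp_pos: [483.4, -194.5, 43.8]
tcp_rot: [-0.538, 3.095, -0.0]
force: [-0.8, 0.1, -6.0]
finger_gap: 0.176
grasp_force: 44.8
```

```bash
python3 -m crank '[[[0,0,0,0,0,0.001,1],[0,0,0,0,0,0.001,1],[0,0,0,0,0,0.001,1]]]'
python3 -m crank '[[[0,0,0,0,0,0.0005,1],[0,0,0,0,0,0.0005,1],[0,0,0,0,0,0.0005,1]]]'
```

```text
time: 8.55
tcp_pos: [484.1, -194.8, 43.7]
tcp_rot: [-0.538, 3.094, -0.002]
force: [-1.1, 0.3, 4.0]
finger_gap: 0.178
grasp_force: 44.9
time: 8.93
tcp_pos: [484.3, -194.9, 43.7]
tcp_rot: [-0.538, 3.093, -0.002]
force: [-2.5, 0.4, 7.7]
finger_gap: 0.175
grasp_force: 44.9
```

```bash
python3 -m crank '[[[0,0,0,-0.004,0.001,-0.001,1],[0,0,0,-0.01,0.001,-0.001,1],[0,0,0,-0.016,0.001,-0.001,1],[0,0,0,-0.022,0.001,-0.001,1],[0,0,0,-0.026,0.001,-0.001,1],[0,0,0,-0.028,0.001,-0.001,1],[0,0,0,-0.030,0.001,-0.001,1],[0,0,0,-0.030,0.001,-0.001,1]]]'
python3 -m crank '[[[0,0,0,-0.003,0,0,1],[0,0,0,-0.006,0,0,1],[0,0,0,-0.009,0,0,1],[0,0,0,-0.012,0,0,1],[0,0,0,-0.015,0,0,1],[0,0,0,-0.015,0,0,1]]]'
python3 - <<'E'
from h import *
im=r.capture('top');cv2.imwrite('pics/t4.png',cv2.resize(im[180:290,300:400,::-1],None,fx=5,fy=5,interpolation=cv2.INTER_CUBIC))
E
```

```text
time: 9.93
tcp_pos: [512.2, -183.4, 43.7]
tcp_rot: [-0.538, 3.094, -0.001]
force: [-0.6, -0.2, 4.7]
finger_gap: 0.178
grasp_force: 44.9
time: 10.68
tcp_pos: [526.4, -178.3, 43.7]
tcp_rot: [-0.538, 3.094, -0.001]
force: [-1.5, -0.6, 5.3]
finger_gap: 0.179
grasp_force: 44.9
```

```bash
python3 -m crank '[[[0,0,0,-0.003,0.001,-0.0005,1],[0,0,0,-0.006,0.002,-0.0005,1],[0,0,0,-0.009,0.003,-0.0005,1],[0,0,0,-0.010,0.003,-0.0005,1],[0,0,0,-0.010,0.003,-0.0005,1]]]'
python3 -m crank '[[[0,0,0,0,0.0005,0,1],[0,0,0,0,0.001,0,1],[0,0,0,0,0.001,0,1],[0,0,0,0,0.001,0,1]]]'
```

```text
time: 11.35
tcp_pos: [533.8, -171.9, 43.7]
tcp_rot: [-0.538, 3.095, 0.0]
force: [-0.1, 0.3, 4.2]
finger_gap: 0.175
grasp_force: 44.9
time: 11.85
tcp_pos: [533.6, -171.2, 43.7]
tcp_rot: [-0.538, 3.095, -0.0]
force: [1.3, -1.5, 1.4]
finger_gap: 0.176
grasp_force: 44.9
```

```bash
python3 -m crank '[[[0,0,0,0,0.0005,0,1],[0,0,0,0,0.001,0,1],[0,0,0,0,0.001,0,1],[0,0,0,0,0.001,0,1]]]'
python3 -m crank '[[[0,0,0,-0.004,0,0,1],[0,0,0,-0.008,0,0,1],[0,0,0,-0.012,0,0,1],[0,0,0,-0.016,0,0,1],[0,0,0,-0.020,0,0,1],[0,0,0,-0.020,0,0,1]]]'
```

```text
time: 12.35
tcp_pos: [532.9, -170.1, 43.7]
tcp_rot: [0.538, -3.095, -0.0]
force: [1.1, -1.1, 1.3]
finger_gap: 0.178
grasp_force: 44.9
time: 13.1
tcp_pos: [552.6, -163.2, 43.7]
tcp_rot: [-0.538, 3.094, 0.0]
force: [0.6, 0.8, 2.6]
finger_gap: 0.177
grasp_force: 44.9
```

```bash
python3 -m crank '[[[0,0,0,-0.001,0.0005,0,1],[0,0,0,-0.002,0.001,0,1],[0,0,0,-0.003,0.001,0,1],[0,0,0,-0.003,0.001,0,1]]]'
python3 -m crank '[[[0,0,0,-0.001,0.0005,0,1],[0,0,0,-0.002,0.001,0,1],[0,0,0,-0.003,0.001,0,1],[0,0,0,-0.003,0.001,0,1]]]'
```

```text
time: 13.6
tcp_pos: [554.2, -161.5, 43.7]
tcp_rot: [0.538, -3.095, -0.0]
force: [-1.8, -2.4, 3.0]
finger_gap: 0.177
grasp_force: 44.9
time: 14.1
tcp_pos: [557.1, -160.3, 43.7]
tcp_rot: [-0.538, 3.095, -0.002]
force: [-2.1, -5.0, 1.1]
finger_gap: 0.176
grasp_force: 44.9
```

```bash
python3 -m crank '[[[0,0,0,-0.003,0,0,1],[0,0,0,-0.006,0,0,1],[0,0,0,-0.009,0,0,1],[0,0,0,-0.012,0,0,1],[0,0,0,-0.014,0,0,1],[0,0,0,-0.014,0,0,1]]]'
python3 -m crank '[[[0,0,0,-0.001,0,0,1],[0,0,0,-0.002,0,0,1],[0,0,0,-0.003,0,0,1],[0,0,0,-0.004,0,0,1],[0,0,0,-0.004,0,0,1]]]'
```

```text
time: 14.85
tcp_pos: [570.5, -155.4, 43.7]
tcp_rot: [-0.538, 3.094, -0.002]
force: [0.0, -4.9, 0.4]
finger_gap: 0.179
grasp_force: 44.9
time: 15.48
tcp_pos: [573.9, -154.2, 43.6]
tcp_rot: [-0.538, 3.095, -0.002]
force: [-0.5, -5.8, 1.7]
finger_gap: 0.177
grasp_force: 44.9
```

```bash
for i in 1; do python3 -m crank '[[[0,0,0,-0.001,0,0,1],[0,0,0,-0.002,0,0,1],[0,0,0,-0.003,0,0,1],[0,0,0,-0.003,0,0,1]]]'; done
python3 -m crank '[[[0,0,0,-0.001,0,0,1],[0,0,0,-0.002,0,0,1],[0,0,0,-0.002,0,0,1]]]'
```

```text
time: 15.98
tcp_pos: [576.8, -153.2, 43.7]
tcp_rot: [-0.538, 3.095, -0.002]
force: [-0.3, -6.0, 1.0]
finger_gap: 0.179
grasp_force: 44.9
time: 16.35
tcp_pos: [578.7, -152.5, 43.7]
tcp_rot: [-0.538, 3.095, -0.002]
force: [-1.3, -4.5, 0.8]
finger_gap: 0.176
grasp_force: 44.9
```

```bash
python3 -m crank '[[[0,0,0,-0.001,0,0,1],[0,0,0,-0.002,0,0,1],[0,0,0,-0.002,0,0,1]]]'
```

```text
time: 16.73
tcp_pos: [580.5, -151.8, 43.7]
tcp_rot: [-0.538, 3.095, -0.002]
force: [0.1, -5.0, 2.2]
finger_gap: 0.176
grasp_force: 44.9
```

Origin is at about 45 mm and still loose. I'll continue in small steps.

```bash
python3 -m crank '[[[0,0,0,-0.001,0,0,1],[0,0,0,-0.002,0,0,1],[0,0,0,-0.002,0,0,1]]]'
```

```text
time: 17.1
tcp_pos: [582.4, -151.1, 43.7]
tcp_rot: [-0.538, 3.095, -0.002]
force: [-0.7, -5.5, 1.2]
finger_gap: 0.179
grasp_force: 44.9
```

```bash
python3 -m crank '[[[0,0,0,-0.001,0,0,1],[0,0,0,-0.002,0,0,1],[0,0,0,-0.002,0,0,1]]]'
```

```text
time: 17.48
tcp_pos: [584.2, -150.5, 43.7]
tcp_rot: [-0.538, 3.095, -0.002]
force: [-0.9, -4.3, 1.9]
finger_gap: 0.18
grasp_force: 44.9
```

```bash
python3 -m crank '[[[0,0,0,-0.001,0,0,1],[0,0,0,-0.002,0,0,1],[0,0,0,-0.002,0,0,1]]]'
```

```text
time: 17.85
tcp_pos: [586.1, -149.8, 43.7]
tcp_rot: [-0.538, 3.095, -0.002]
force: [-0.5, -4.9, 1.7]
finger_gap: 0.175
grasp_force: 44.9
```

```bash
python3 -m crank '[[[0,0,0,-0.001,0,0,1],[0,0,0,-0.002,0,0,1],[0,0,0,-0.002,0,0,1]]]'
```

```text
time: 18.23
tcp_pos: [588.0, -149.1, 43.7]
tcp_rot: [-0.538, 3.095, -0.002]
force: [-1.2, -3.4, 1.2]
finger_gap: 0.177
grasp_force: 44.9
```

```bash
python3 -m crank '[[[0,0,0,-0.001,0,0,1],[0,0,0,-0.0015,0,0,1],[0,0,0,-0.0015,0,0,1]]]'
```

```text
time: 18.6
tcp_pos: [589.3, -148.6, 43.7]
tcp_rot: [-0.538, 3.095, -0.002]
force: [-1.7, -4.3, 0.1]
finger_gap: 0.181
grasp_force: 44.9
```

```bash
python3 -m crank '[[[0,0,0,-0.001,0,0,1],[0,0,0,-0.0015,0,0,1],[0,0,0,-0.0015,0,0,1]]]'
```

```text
time: 18.98
tcp_pos: [590.8, -148.1, 43.7]
tcp_rot: [-0.538, 3.095, -0.002]
force: [-1.9, -5.4, 1.7]
finger_gap: 0.177
grasp_force: 44.9
```

```bash
python3 -m crank '[[[0,0,0,-0.0005,0,0,1],[0,0,0,-0.001,0,0,1],[0,0,0,-0.001,0,0,1]]]'
```

```text
time: 19.35
tcp_pos: [591.7, -147.8, 43.7]
tcp_rot: [-0.538, 3.095, -0.002]
force: [-1.5, -5.7, 1.9]
finger_gap: 0.176
grasp_force: 44.9
```

```bash
python3 -m crank '[[[0,0,0,-0.0005,0,0,1],[0,0,0,-0.001,0,0,1],[0,0,0,-0.001,0,0,1]]]'
```

```text
time: 19.73
tcp_pos: [592.6, -147.4, 43.7]
tcp_rot: [0.538, -3.095, 0.002]
force: [-1.3, -5.8, 1.7]
finger_gap: 0.18
grasp_force: 44.9
```

```bash
python3 -m crank '[[[0,0,0,-0.0005,0,0,1],[0,0,0,-0.001,0,0,1],[0,0,0,-0.001,0,0,1]]]'
```

```text
time: 20.1
tcp_pos: [593.2, -147.2, 43.7]
tcp_rot: [0.538, -3.094, 0.002]
force: [-2.0, -4.3, 2.6]
finger_gap: 0.177
grasp_force: 44.9
```

```bash
python3 -m crank '[[[0,0,0,-0.0005,0,0,1],[0,0,0,-0.001,0,0,1],[0,0,0,-0.001,0,0,1]]]'
```

```text
time: 20.48
tcp_pos: [593.4, -147.1, 43.7]
tcp_rot: [0.538, -3.093, 0.002]
force: [-4.7, -6.4, 4.3]
finger_gap: 0.179
grasp_force: 44.9
```

```bash
python3 -m crank '[[[0,0,0,-0.0005,0,0,1],[0,0,0,-0.0005,0,0,1]]]'
```

```text
time: 20.72
tcp_pos: [593.5, -147.1, 43.7]
tcp_rot: [0.538, -3.092, 0.002]
force: [-5.9, -7.7, 5.2]
finger_gap: 0.18
grasp_force: 44.9
```

```bash
python3 -m crank '[[[0,0,0,-0.0005,0,0,1],[0,0,0,-0.0005,0,0,1]]]'
```

```text
time: 20.98
tcp_pos: [593.5, -147.1, 43.7]
tcp_rot: [0.538, -3.091, 0.002]
force: [-7.3, -7.4, 5.6]
finger_gap: 0.181
grasp_force: 44.9
```

Tight at about 59 mm with a push of about 9 N. I'll let go, so it can square itself, then push from the rear with shut fingers.

```bash
python3 -m crank '[[[0,0,0,0,0,0,0.6],[0,0,0,0,0,0,0.6],[0,0,0,0,0,0,0.6],[0,0,0,0,0,-0.03,0.6],[0,0,0,0,0,-0.07,0.6],[0,0,0,0,0,-0.07,0.6]]]' 20
python3 -m crank '[[[0,0,0,0.03,0,0,1],[0,0,0,0.06,0,0,1],[0,0,0,0.06,0,0,1],[0,0,0,0.06,0,0,1],[0,0,0,0.06,0,0,1]]]' 20
python3 - <<'E'
from h import *
s=r.observe();p=pose();np.save('p5.npy',np.array(p));print(p,s['force'])
im=r.capture('wrist');cv2.imwrite('pics/w5.png',im[:,:,::-1])
cv2.imwrite('pics/w5b.png',cv2.convertScaleAbs(im[:,:,::-1],alpha=1.5))
E
```

```text
time: 21.72
tcp_pos: [598.5, -146.2, 117.7]
tcp_rot: [-0.537, 3.088, -0.005]
force: [-0.1, 0.6, -0.5]
finger_gap: 0.397
grasp_force: 0.0
time: 22.35
tcp_pos: [539.9, -165.7, 113.6]
tcp_rot: [-0.539, 3.095, 0.0]
force: [1.0, -0.1, -0.3]
finger_gap: 0.001
grasp_force: 0.0
(array([ 539.85817456, -165.70020495,  113.57577406]), array([-5.38563657e-01,  3.09462261e+00,  5.36162228e-05])) [ 1.04183678 -0.10385425 -0.30863595]
```

View pics/w5b.png

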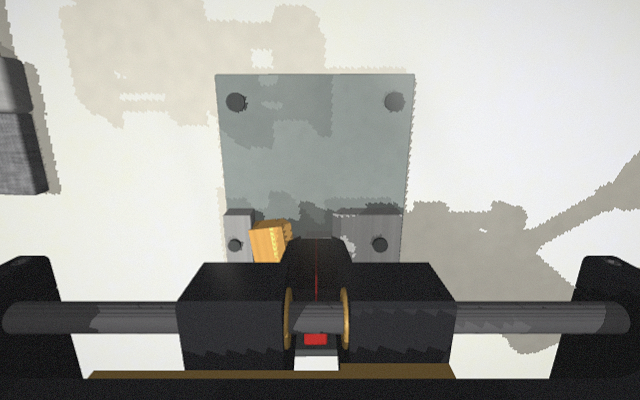

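The plate is square at the top of the picture. The rib's red end shows at (316,338) ahead of the shut fingers, in line with them. I'll go down behind it and push.

```bash
python3 -m crank '[[[0,0,0,0,-0.001,0.04,1],[0,0,0,0,-0.001,0.07,1],[0,0,0,0,-0.001,0.0735,1],[0,0,0,-0.008,-0.001,0.0735,1],[0,0,0,-0.014,-0.001,0.0735,1],[0,0,0,-0.017,-0.001,0.0735,1],[0,0,0,-0.017,-0.001,0.0735,1],[0,0,0,-0.017,-0.001,0.0735,1]]]'
python3 -m crank '[[[0,0,0,-0.001,0,0,1],[0,0,0,-0.002,0,0,1],[0,0,0,-0.003,0,0,1],[0,0,0,-0.003,0,0,1]]]'
```

```text
time: 23.4
tcp_pos: [555.3, -161.2, 40.5]
tcp_rot: [-0.538, 3.095, -0.0]
force: [-0.2, -0.2, -0.2]
finger_gap: 0.007
grasp_force: 0.0
time: 23.9
tcp_pos: [558.1, -160.2, 40.2]
tcp_rot: [0.538, -3.095, -0.0]
force: [0.3, -0.3, -0.2]
finger_gap: 0.008
grasp_force: 0.0
```

```bash
python3 -m crank '[[[0,0,0,-0.001,0,0,1],[0,0,0,-0.002,0,0,1],[0,0,0,-0.002,0,0,1]]]'
```

```text
time: 24.28
tcp_pos: [559.1, -159.7, 40.0]
tcp_rot: [0.538, -3.093, -0.0]
force: [-3.3, -2.6, 2.3]
finger_gap: 0.003
grasp_force: 2.4
```

```bash
python3 -m crank '[[[0,0,0,-0.001,0,0,1],[0,0,0,-0.002,0,0,1],[0,0,0,-0.002,0,0,1]]]'
```

```text
time: 24.65
tcp_pos: [559.8, -159.2, 39.8]
tcp_rot: [0.538, -3.091, -0.001]
force: [-7.8, -2.5, 3.7]
finger_gap: 0.006
grasp_force: 7.3
```

```bash
python3 -m crank '[[[0,0,0,-0.001,0,0,1],[0,0,0,-0.0015,0,0,1],[0,0,0,-0.0015,0,0,1]]]'
```

```text
time: 25.02
tcp_pos: [560.0, -159.0, 39.7]
tcp_rot: [0.538, -3.089, -0.001]
force: [-10.4, -4.4, 6.7]
finger_gap: 0.009
grasp_force: 10.1
```

```bash
python3 -m crank '[[[0,0,0,-0.001,0,0,1],[0,0,0,-0.002,0,0,1],[0,0,0,-0.002,0,0,1]]]'
```

```text
time: 25.4
tcp_pos: [560.2, -159.0, 39.7]
tcp_rot: [0.538, -3.085, -0.001]
force: [-15.6, -7.6, 10.8]
finger_gap: 0.004
grasp_force: 14.0
```

```bash
python3 -m crank '[[[0,0,0,-0.0005,0,0,1],[0,0,0,-0.001,0,0,1],[0,0,0,-0.001,0,0,1]]]'
```

```text
time: 25.78
tcp_pos: [560.2, -158.9, 39.7]
tcp_rot: [0.537, -3.083, -0.001]
force: [-20.5, -8.8, 12.1]
finger_gap: 0.006
grasp_force: 15.9
```

```bash
python3 -m crank '[[[0,0,0,-0.0005,0,0,1],[0,0,0,-0.0005,0,0,1]]]'
python3 -m crank '[[[0,0,0,0.004,0,0,1],[0,0,0,0.01,0,0,1],[0,0,0,0.03,0,0,1],[0,0,0,0.045,0,-0.02,1],[0,0,0,0.06,0,-0.08,1],[0,0,0,0.1,0,-0.15,1],[0,0,0,0.12,0,-0.2,1],[0,0,0,0.12,0,-0.2,1],[0,0,0,0.12,0,-0.2,1]]]'
python3 - <<'E'
from h import *
s=r.observe();p=pose();np.save('p6.npy',np.array(p));print(p,s['force'])
im=r.capture('wrist');cv2.imwrite('pics/w6.png',im[:,:,::-1])
t=r.capture('top');cv2.imwrite('pics/t6.png',t[:,:,::-1])
a=im[190:300,200:430,::-1];b=t[185:285,308:395,::-1]
a=cv2.resize(a,None,fx=2.17,fy=4,interpolation=cv2.INTER_CUBIC);b=cv2.resize(b,None,fx=3.4,fy=3.4,interpolation=cv2.INTER_CUBIC)
o=np.zeros((440,800,3),np.uint8);o[:440,:a.shape[1]]=a[:440];o[:b.shape[0],502:502+b.shape[1]]=b
cv2.imwrite('pics/c6.png',cv2.convertScaleAbs(o,alpha=1.5))
E
```

```text
time: 26.02
tcp_pos: [560.3, -158.9, 39.7]
tcp_rot: [0.537, -3.082, -0.001]
force: [-20.5, -9.7, 13.3]
finger_gap: 0.003
grasp_force: 16.8
time: 27.15
tcp_pos: [453.4, -197.9, 240.8]
tcp_rot: [-0.537, 3.094, -0.002]
force: [-0.1, 0.5, -0.3]
finger_gap: 0.008
grasp_force: 0.0
(array([ 453.35356682, -197.93028479,  240.77461084]), array([-5.36530935e-01,  3.09372530e+00, -1.79044053e-03])) [-0.11349757  0.45747146 -0.27980469]
```

View pics/c6.png

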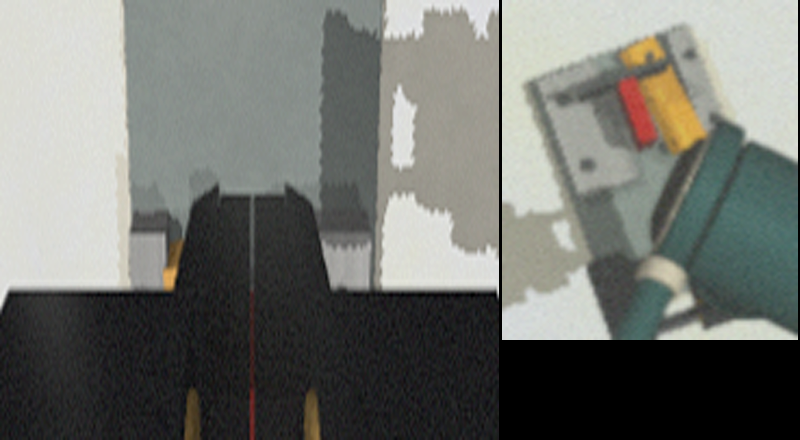

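Released: it stays in place, with the fence over the rails. One clear side look will check squareness.

```bash
python3 -m crank '[[[0,0,0,0,0.05,-0.03,1],[0,0,0,-0.03,0.1,-0.05,1],[0,0,0,-0.06,0.15,-0.05,1],[0,0,0,-0.096,0.178,-0.05,1],[0,0,0,-0.096,0.178,-0.05,1],[0,0,0,-0.096,0.178,-0.05,1],[0,0,0,-0.096,0.178,-0.05,1]]]'
python3 - <<'E'
from h import *
p=pose();np.save('p7.npy',np.array(p));print(p)
im=r.capture('wrist');cv2.imwrite('pics/w7.png',im[:,:,::-1])
pp=proj(cam('wrist',p),[[548,-165,12],[600,-147,84]]);print(pp)
c=pp.mean(0).astype(int);x0=max(c[0]-100,0);y0=max(c[1]-75,0);print(x0,y0)
cv2.imwrite('pics/c7.png',cv2.convertScaleAbs(cv2.resize(im[y0:y0+150,x0:x0+200,::-1],None,fx=4,fy=4,interpolation=cv2.INTER_CUBIC),alpha=1.5))
E
```

```text
time: 28.12
tcp_pos: [483.3, 1.4, 289.1]
tcp_rot: [0.536, -3.093, -0.0]
force: [-0.2, 0.3, 0.1]
finger_gap: 0.004
grasp_force: 0.0
(array([483.25298161,   1.43402389, 289.13296863]), array([ 5.35715474e-01, -3.09340895e+00, -1.76659128e-04]))
[[187.63103435 163.12421475]
 [169.27567283 219.31486587]]
78 116
```

View pics/c7.png

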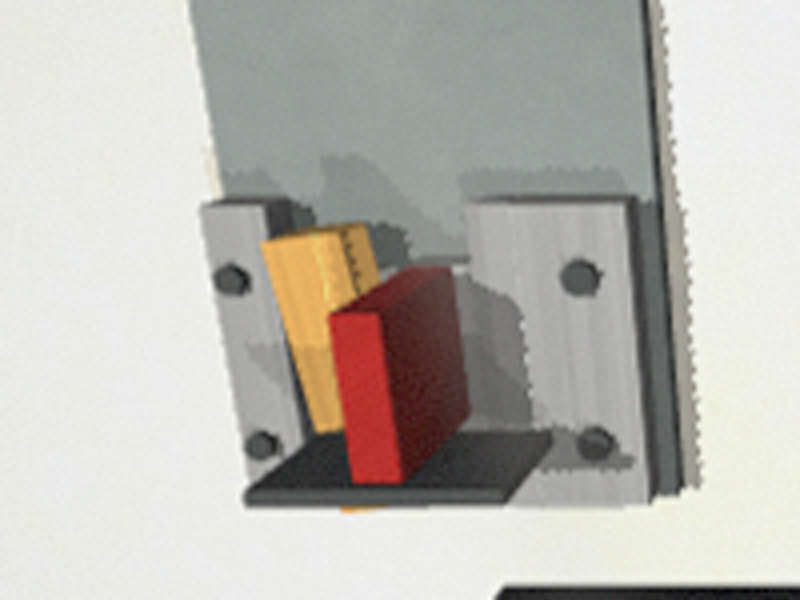

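Run:
```python
from h import *
C=cam('wrist',np.load('p7.npy'))
f=lambda *q:[(78+x/4,116+y/4) for x,y in q]
a=lambda d:round(np.degrees(np.arctan2(d[1],d[0])),2)
B=onz(C,f((330,316),(353,484),(380,314),(404,480)),84);print('rib',a(B[1]-B[0]),a(B[3]-B[2]),np.linalg.norm(B[1]-B[0]))
S=onz(C,f((632,198),(650,502),(465,202),(203,207)),32);print('rail',a(S[1]-S[0]),'front',a(S[2]-S[3])-90)
F=onz(C,f((247,492),(506,488)),88);print('fence',a(F[1]-F[0])-90,np.linalg.norm(F[1]-F[0]))
yaw=np.radians(19.8);X=np.array([np.cos(yaw),np.sin(yaw),0]);Y=np.array([-X[1],X[0],0]);o=np.array([547.8,-165.5,0])
m=B.mean(0)-o;print('backstop',m@X+7.5,m@Y)
for n in('top0','t6'):
    pass
```

```text
rib 18.75 19.85 53.94850200271645
rail 18.65 front 20.700000000000003
fence 20.560000000000002 79.10375234037609
backstop 58.694140633012196 0.8824506936401586
```

The fence is parallel to the rail fronts within 0.2° and the rib to the rail within about 0.7°. The backstop is at about 59 mm and the robot is clear, so I'm handing in.

```bash
python3 -c "
from workcell import r
print(r.close_job())"
```

```text
the job is handed in; nothing more can be done
None
```

The smaller red-handled backstop is wedged in the way about 59 mm past the mouth, pushed home with about 22 N, square within the 0.03 rad limit as far as I could measure, and let go. I handed it in at about 28 s; no verdict came back, and I did not measure how hard it presses on the fixture after release.

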